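# Gather the control knobs in the tote's cut-off corner

### The job

First put the stray control knob from the bench into the little plywood tote with the others. Then lift the tote clear of the bench by its handle, tip it so that all five knobs slide together into its cut-off corner, with that corner lowest, and finish holding it still in the air, clearly tilted, so that I can pick them out of the corner. Leave the other things on the bench where they are.

Things in the scene. Friction and masses are not known exactly. Their poses are not given: they have to be found in the camera images.
- tote: The tote: loose open plywood tray, 160 mm along its x, 130 mm along its y, walls 40 mm high, 5 mm thick, floor 6 mm thick, about 0.24 kg, any yaw. Origin: centre of its underside, z up. Only its (+x, +y) corner is cut off, at 45 degrees (30 mm off each wall, inside). Slippery inside: the knobs start to slide at a tilt of 16 to 23 degrees. Between handle board and each x wall is an open bay 68 mm wide.
- tote_handle (a point): Middle of the tote's handle board, 75 mm above the tote's underside; axes are the tote's. The board crosses over the middle of the tray along the tote's y: 14 mm thick (along x), 26 mm tall (62 to 88 mm above the underside), 120 mm clear length between two end posts of the same height, 24 mm wide, flush with the walls inside and 3 mm proud outside. Not slippery.
- tote_corner (a point): Middle of the inner face of the tote's cut-off corner, at the knobs' mid-height, 15 mm above the tote's underside; 60 mm along the tote's +x and 45 mm along its +y from the handle's middle, and 60 mm below it. Axes are the tote's.
- knob1_center (a point): black cylindrical guitar control knob with a short white line on top, 20 mm diameter, 18 mm tall, 15 g, standing upright; the point is its centre, 9 mm above its underside. Starts inside the tote, away from the cut-off corner.
- knob2_center (a point): black cylindrical guitar control knob with a short white line on top, 20 mm diameter, 18 mm tall, 15 g, standing upright; the point is its centre, 9 mm above its underside. Starts inside the tote, away from the cut-off corner.
- knob3_center (a point): black cylindrical guitar control knob with a short white line on top, 20 mm diameter, 18 mm tall, 15 g, standing upright; the point is its centre, 9 mm above its underside. Starts inside the tote, away from the cut-off corner.
- knob4_center (a point): black cylindrical guitar control knob with a short white line on top, 20 mm diameter, 18 mm tall, 15 g, standing upright; the point is its centre, 9 mm above its underside. Starts inside the tote, away from the cut-off corner.
- knob5_center (a point): black cylindrical guitar control knob with a short white line on top, 20 mm diameter, 18 mm tall, 15 g, standing upright; the point is its centre, 9 mm above its underside. The stray: lies on the bench, off to one side of the tote.
- bridge_blank: Bystander: dark wooden guitar bridge blank, 110 x 36 x 16 mm, lying on the bench; origin at the centre of its underside, x along its length. Leave it.
- glue: Bystander: white glue bottle, 52 mm diameter, 130 mm tall, upright on the bench; origin at the centre of its underside. Leave it.
- clamp: Bystander: wooden bar clamp lying on the bench, two 30 x 160 x 30 mm jaws 75 mm apart along its x, about 185 mm long over all, from 25 mm behind to 160 mm ahead of its origin; origin under the middle of the first jaw. Leave it.

How it is judged:
By the outcome, as a careful person would: the job done as asked, in the order asked, and still so for the second after the job is handed in, while the arm keeps its last pose, push and grip.
It also fails if it takes over 54 s, if anything falls off the work surface, if the arm or the gripper's body presses on something with over 40 N, if the wrist force passes 120 N, or if a joint passes its speed limit or range.

### The arm

A 7-joint arm with a two-finger parallel gripper is mounted at the origin on the work surface. World frame = base frame: x ahead of the robot, y to its left, z up, the work surface at z = 0. Lengths are in m, angles in degrees, forces in N, time in s.
With the tool pointing down it reaches from about 0.4 to 0.85 m from the base axis. Payload 6.9 kg.
Tool frame: the origin (TCP) lies on the centre line of the jaws, within the pads' length; the fingertips stand 17 mm ahead of it and the grasp point (between the pads) lies 2 mm behind it (tcp_to_tips is the distance from the TCP to the fingertips, in m); z points along the fingers, y is the line along which they close (so a half turn about z gives the same grasp; the last joint's range is limited). The gripper opens to 85 mm and grips with 20 to 120 N. Pads are 22 mm wide; open, the fingers measure 114 mm over their backs; the gripper's body (76 mm by 85 mm) begins 54 mm behind the grasp point. The pads swing forward as they close: fully open they stand 13 mm farther back than shut.
Start: joints at [69.127, 29.078, -13.613, 85.955, 7.202, 65.827, -8.869], TCP at [0.283, -0.557, 0.248] pointing down, gripper open.
Joint ranges: [-176.47, 176.47], [-13.61, 117.27], [-81.72, 77.17], [0.22, 143.17], [-87.28, 267.28], [10, 112.55], [-165.47, 165.47]. Speed limits (degrees/s): [136.94, 136.94, 180, 180, 180, 180, 180].

### API

Orientations are given as a 3x3 rotation matrix whose columns are the frame's x, y, z axes.
In Python, from station import read_state, read_camera, camera_info, hand_in, recognise, pinpoint, tcp_to_tips gives the robot as it stands.
- The arm moves only by the tool step_arm, never from a script. Its argument "series" is a list of rows, each an object of numbers: "tx", "ty", "tz": the shift along the tool's x, y, z in units of 1 m (1.0 is 1 m); "ax", "ay", "az": the turn, a rotation vector about the tool's x, y, z in units of 30 degrees (1.0 is 30 degrees). In form: [{"tx": .., "ty": .., "tz": .., "ax": .., "ay": .., "az": ..}, ...]. A call has 1 to 20 rows; each row is the pose to reach, as a shift and turn from the pose commanded when the call began, along the tool's axes at that moment; what a row does not reach only later rows make up. A row lasts 1/10 s, in which the tool goes at most 50 mm and 8.59 degrees, less where a joint would pass 70% of its speed; a pose out of reach is approached as far as the arm can. A call with a number of a shift or a turn outside -1 to 1 is refused whole. A call with a gripper value outside its range is refused whole. "claw" is the opening, from -1 (shut) to 1 (fully open), set as the call begins (left out, the last holds). The fingers move at their own pace and stop on an object; the grip force is fixed at half the most. Time passes only in rows, so rows that repeat a pose let the fingers close. It gives the time, the measured TCP pose, the force, the opening and the grip force at its end, in the units of the state.
- read_state(): the state, without advancing time (a new reading comes with each control period).
- read_camera(name): name is "side" or "top" or "wrist"; returns (picture, depth): 480x640x3 uint8, red, green, blue; 480x640 float32, m along the optical axis (not along the pixel's ray), 0 where there is no reading.
- camera_info(name): a dict with "vertical_fov" (degrees; the focal length in pixels is half the picture's height over the tangent of half this angle, whatever the lens; pixels are square), "cx", "cy" (the principal point, pixels), "T" (4x4, takes a point from camera to world coordinates). Camera axes: x right, y up, looking along -z (the intrinsics and any distortion apply to the point x, -y, -z); pixel columns grow to the right and rows downward; lengths in m; the calibration is good to about 2 mm. A picture is of the moment at which its call begins: read the wrist's pose just before it. camera_info takes no time and is no camera call; for the wrist camera it gives the pose at the moment of the call.
- hand_in(): hands the job in; it is judged then, once.
Trained networks look in the newest picture that a camera, given by its name, has taken for a name from the list of things; names that differ only in an ending like _2 or _b are one class to them, and where a whole thing is asked for, a point or a joint stands for the part that bears it (a point fixed in the world has none). Each returns a list of dicts, best first, with "conf" (0 to 1); they miss things now and then, are a little off and sometimes report something else, mostly with a low value. They report only what shows in the picture. A call takes as long as a camera call.
- recognise(label, camera): "point" ([column, row] as shares, 0 to 1, of the picture: columns of its width, rows of its height, amid what is visible of it).
- pinpoint(label, camera): "point" ([column, row] as shares, 0 to 1, of the picture: columns of its width, rows of its height: a listed point, or the origin of a listed thing).
The state is a dict: "time_s": time; "joint_pos": joint angles; "joint_vel": joint speeds; "joint_efforts": joint torques, N m; "position": TCP position; "orientation": TCP orientation; "contact_force": force on the tool from outside, world axes, zero at the start; "ft_torque": the same for the moment, N m; "finger_gap": finger opening in m; "grasp_force": force on a finger pad.
Only numpy, scipy, OpenCV 4.12 (cv2) and the standard library are available. Lean on these libraries where they do the work, as an engineer would, in place of code of your own. Each camera call takes 0.05 s, during which the arm holds its last target. There are 200 camera calls.

## Working session

There is one attempt and no reset: what is moved stays moved. The work goes in short steps, Python scripts to look and compute and a tool call to move; the robot and the scene stay as the last step left them, time stands still between calls to the robot, and variables do not carry over. Pictures are saved under pics/ and viewed, at most 10 in all, crops included, and the job is handed in when it is done.

Besides the shell and the picture viewer there is one more tool, called after ">>>" by a JSON object that holds its "method" and its "body". step_arm: Moves the arm, as the interface text tells. Its arguments: {"type":"object","properties":{"series":{"type":"array"},"claw":{"type":"number"}},"required":["series"]}

```bash
mkdir -p pics
cat > h.py <<'E'
import numpy as np, cv2
from station import *
def cam(n):
    i=camera_info(n); p,d=read_camera(n); return p,d,i
def px2w(u,v,z,i,H=480):
    f=H/2/np.tan(np.radians(i['vertical_fov'])/2)
    T=np.array(i['T']); r=T[:3,:3]@np.array([(u-i['cx'])/f,-(v-i['cy'])/f,-1.]); o=T[:3,3]
    return o+r*(z-o[2])/r[2]
def dep2w(u,v,d,i):
    f=240/np.tan(np.radians(i['vertical_fov'])/2)
    T=np.array(i['T']); return T[:3,:3]@(np.array([(u-i['cx'])/f,-(v-i['cy'])/f,-1.])*d)+T[:3,3]
E
ls
python3 - <<'E'
from h import *
print({k:v for k,v in read_state().items() if k in('position','orientation','finger_gap','time_s')},tcp_to_tips)
for n in('top','side'):
    p,d,i=cam(n); print(n,i); cv2.imwrite(f'pics/{n}0.png',p[:,:,::-1])
    for l,z in(('tote',0.02),('tote_handle',.075),('tote_corner',.015),('knob5_center',.009),('glue',0),('clamp',0),('bridge_blank',0)):
        for r in pinpoint(l,n)[:6]:
            u,v=r['point'][0]*640,r['point'][1]*480
            print(l,round(r['conf'],2),round(u),round(v),px2w(u,v,z,i).round(3))
E
```

```text
h.py
pics
{'time_s': 0.0, 'position': array([ 0.28264821, -0.55692678,  0.2474072 ]), 'orientation': array([[ 8.91669181e-01,  4.52686821e-01, -8.45142443e-04],
       [ 4.52687608e-01, -8.91667764e-01,  1.59001762e-03],
       [-3.38062486e-05, -1.80035522e-03, -9.99998379e-01]]), 'finger_gap': 0.08529051977005074} 0.017
top {'vertical_fov': 45.807456821906875, 'cx': 313.6443792496658, 'cy': 240.17766398574963, 'T': array([[ 0.00799097,  0.98979711, -0.14225973,  0.42246536],
       [-0.99981115,  0.01042872,  0.01639863, -0.0039688 ],
       [ 0.0177149 ,  0.14210182,  0.98969352,  1.23191141],
       [ 0.        ,  0.        ,  0.        ,  1.        ]])}
tote 0.82 335 295 [ 0.478 -0.071  0.02 ]
tote_handle 0.66 332 298 [ 0.471 -0.062  0.075]
tote_corner 0.6 302 288 [0.493 0.001 0.015]
knob5_center 0.49 146 293 [0.481 0.333 0.009]
glue 0.91 179 184 [0.721 0.274 0.   ]
clamp 0.78 441 186 [ 0.724 -0.308  0.   ]
bridge_blank 0.64 447 285 [ 0.504 -0.315  0.   ]
side {'vertical_fov': 56.410452863308315, 'cx': 315.8448324087643, 'cy': 234.451473184777, 'T': array([[ 0.98093859,  0.13706811, -0.13773822,  0.48763742],
       [-0.19428721,  0.67920814, -0.70776323, -0.55565077],
       [-0.00345885,  0.72103304,  0.69289205,  0.62223469],
       [ 0.        ,  0.        ,  0.        ,  1.        ]])}
tote 0.97 255 302 [ 0.475 -0.082  0.02 ]
tote_handle 0.6 248 274 [ 0.47  -0.064  0.075]
tote_corner 0.83 261 264 [0.494 0.007 0.015]
knob5_center 0.62 239 169 [0.476 0.321 0.009]
knob5_center 0.55 343 174 [0.709 0.257 0.009]
glue 0.72 341 174 [0.709 0.267 0.   ]
clamp 0.7 444 409 [ 0.721 -0.308  0.   ]
bridge_blank 0.98 292 437 [ 0.502 -0.305  0.   ]
```

View pics/top0.png

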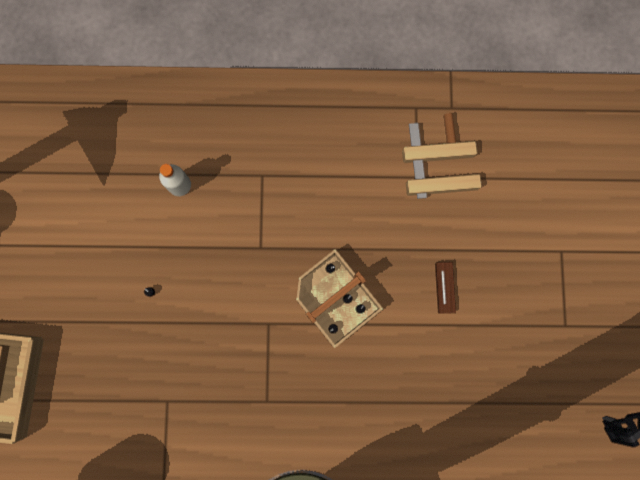

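View pics/side0.png

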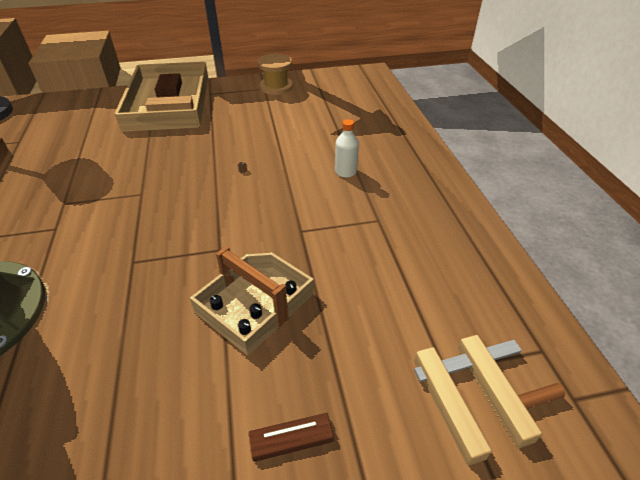

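The top view shows the tote at about (335,298), with its cut-off corner on the left at (300,290). The stray knob is at (149,292), and the side view shows the same layout with the stray at (241,168). The tote's yaw is about 38°, and I'm moving to above the stray.

>>> {"method": "step_arm", "body": {"series": [{"tx":0.355,"ty":-0.22,"az":-0.38},{"tx":0.355,"ty":-0.22,"az":-0.38},{"tx":0.355,"ty":-0.22,"az":-0.38},{"tx":0.355,"ty":-0.22,"az":-0.38},{"tx":0.355,"ty":-0.22,"az":-0.38},{"tx":0.355,"ty":-0.22,"az":-0.38},{"tx":0.355,"ty":-0.22,"az":-0.38},{"tx":0.355,"ty":-0.22,"az":-0.38},{"tx":0.575,"ty":-0.7,"tz":0.067,"az":-0.38},{"tx":0.575,"ty":-0.7,"tz":0.067,"az":-0.38},{"tx":0.575,"ty":-0.7,"tz":0.067,"az":-0.38},{"tx":0.575,"ty":-0.7,"tz":0.067,"az":-0.38},{"tx":0.575,"ty":-0.7,"tz":0.067,"az":-0.38},{"tx":0.575,"ty":-0.7,"tz":0.067,"az":-0.38},{"tx":0.575,"ty":-0.7,"tz":0.067,"az":-0.38},{"tx":0.575,"ty":-0.7,"tz":0.067,"az":-0.38},{"tx":0.575,"ty":-0.7,"tz":0.067,"az":-0.38},{"tx":0.575,"ty":-0.7,"tz":0.067,"az":-0.38},{"tx":0.575,"ty":-0.7,"tz":0.067,"az":-0.38},{"tx":0.575,"ty":-0.7,"tz":0.067,"az":-0.38}], "claw": 0}}

```text
invalid input at $.series[0]: expected keys tx, ty, tz, ax, ay, az
```

>>> {"method": "step_arm", "body": {"series": [{"tx":0.355,"ty":-0.22,"tz":0,"ax":0,"ay":0,"az":-0.38},{"tx":0.355,"ty":-0.22,"tz":0,"ax":0,"ay":0,"az":-0.38},{"tx":0.355,"ty":-0.22,"tz":0,"ax":0,"ay":0,"az":-0.38},{"tx":0.355,"ty":-0.22,"tz":0,"ax":0,"ay":0,"az":-0.38},{"tx":0.355,"ty":-0.22,"tz":0,"ax":0,"ay":0,"az":-0.38},{"tx":0.355,"ty":-0.22,"tz":0,"ax":0,"ay":0,"az":-0.38},{"tx":0.355,"ty":-0.22,"tz":0,"ax":0,"ay":0,"az":-0.38},{"tx":0.355,"ty":-0.22,"tz":0,"ax":0,"ay":0,"az":-0.38},{"tx":0.575,"ty":-0.7,"tz":0.067,"ax":0,"ay":0,"az":-0.38},{"tx":0.575,"ty":-0.7,"tz":0.067,"ax":0,"ay":0,"az":-0.38},{"tx":0.575,"ty":-0.7,"tz":0.067,"ax":0,"ay":0,"az":-0.38},{"tx":0.575,"ty":-0.7,"tz":0.067,"ax":0,"ay":0,"az":-0.38},{"tx":0.575,"ty":-0.7,"tz":0.067,"ax":0,"ay":0,"az":-0.38},{"tx":0.575,"ty":-0.7,"tz":0.067,"ax":0,"ay":0,"az":-0.38},{"tx":0.575,"ty":-0.7,"tz":0.067,"ax":0,"ay":0,"az":-0.38},{"tx":0.575,"ty":-0.7,"tz":0.067,"ax":0,"ay":0,"az":-0.38},{"tx":0.575,"ty":-0.7,"tz":0.067,"ax":0,"ay":0,"az":-0.38},{"tx":0.575,"ty":-0.7,"tz":0.067,"ax":0,"ay":0,"az":-0.38},{"tx":0.575,"ty":-0.7,"tz":0.067,"ax":0,"ay":0,"az":-0.38},{"tx":0.575,"ty":-0.7,"tz":0.067,"ax":0,"ay":0,"az":-0.38}], "claw": 0}}

```text
time_s: 2.8
position: [0.476, 0.3353, 0.1808]
orientation: [[0.779, 0.627, -0.002], [0.627, -0.779, 0.005], [0.002, -0.005, -1.0]]
contact_force: [-0.3, 0.2, -0.0]
finger_gap: 0.0428
grasp_force: 0.0
```

Run:
```python
from h import *
s=read_state(); print(s['position'],s['joint_pos'])
p,d,i=cam('wrist'); cv2.imwrite('pics/w1.png',p[:,:,::-1])
for f in(pinpoint,recognise):
  for r in f('knob5_center','wrist')[:3]:
    u,v=r['point'][0]*640,r['point'][1]*480
    print(round(r['conf'],2),round(u),round(v),px2w(u,v,.009,i).round(4), dep2w(u,v,d[int(v),int(u)],i).round(4))
# top-surface points of knob
f=240/np.tan(np.radians(i['vertical_fov'])/2)
v,u=np.mgrid[:480,:640]; P=np.stack([(u-i['cx'])/f,-(v-i['cy'])/f,-np.ones_like(u,float)],-1)*d[...,None]
T=np.array(i['T']); W=P@T[:3,:3].T+T[:3,3]
m=(d>0)&(W[...,2]>.012)&(W[...,2]<.03)&(np.hypot(W[...,0]-.479,W[...,1]-.33)<.06); print(m.sum(),W[m].mean(0),W[m].min(0),W[m].max(0))
```

```text
[0.47596658 0.3352884  0.18083637] [ -20.59666094   30.07864479  -26.20727705   98.14922564   15.28783654
   55.2175404  -103.64568716]
0.96 339 217 [0.4871 0.3292 0.009 ] [0.4887 0.3308 0.0178]
0.67 337 217 [0.4859 0.3301 0.009 ] [0.4873 0.3315 0.0165]
0.41 604 408 [ 0.5036 -0.0425  0.009 ] [ 0.5032 -0.0473  0.0057]
379 [0.48587395 0.32837253 0.01723754] [0.47593136 0.31838752 0.01201613] [0.49531227 0.33780318 0.01973741]
```

View pics/w1.png

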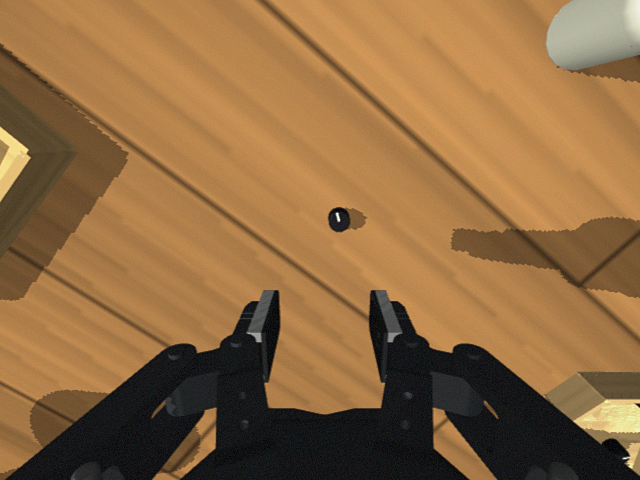

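Knob at (339,218), standing upright, at world (0.486, 0.3285). Descending to it.

>>> {"method": "step_arm", "body": {"series": [{"tx":0.006,"ty":0.004,"tz":0.1,"ax":0,"ay":0,"az":0},{"tx":0.006,"ty":0.004,"tz":0.1,"ax":0,"ay":0,"az":0},{"tx":0.006,"ty":0.004,"tz":0.13,"ax":0,"ay":0,"az":0},{"tx":0.006,"ty":0.004,"tz":0.156,"ax":0,"ay":0,"az":0},{"tx":0.006,"ty":0.004,"tz":0.156,"ax":0,"ay":0,"az":0},{"tx":0.006,"ty":0.004,"tz":0.156,"ax":0,"ay":0,"az":0},{"tx":0.006,"ty":0.004,"tz":0.156,"ax":0,"ay":0,"az":0}]}}

```text
time_s: 3.65
position: [0.4872, 0.3277, 0.0272]
orientation: [[0.785, 0.619, 0.002], [0.619, -0.785, 0.001], [0.003, 0.0, -1.0]]
contact_force: [0.3, 0.3, -0.1]
finger_gap: 0.0426
grasp_force: 0.0
```

Run:
```python
from h import *
p,d,i=cam('wrist'); cv2.imwrite('pics/w2.png',p[200:,120:520,::-1])
print(read_state()['position'])
for u,v in((268,294),(272,298),(379,294),(376,298)): print(dep2w(u,v,d[v,u],i).round(4))
```

```text
[0.48709859 0.32786015 0.02720504]
[0.4801 0.355  0.0198]
[0.4812 0.353  0.0228]
[0.5104 0.3162 0.0195]
[0.5095 0.3181 0.024 ]
```

View pics/w2.png

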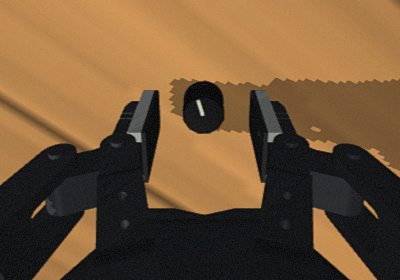

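Pads straddle the knob (crop (204,108)), and the tips stand about 8 mm ahead of the TCP at this opening. I'll go a bit lower and close.

>>> {"method": "step_arm", "body": {"series": [{"tx":0,"ty":0,"tz":0.007,"ax":0,"ay":0,"az":0},{"tx":0,"ty":0,"tz":0.007,"ax":0,"ay":0,"az":0}]}}

```text
time_s: 3.9
position: [0.486, 0.3276, 0.0184]
orientation: [[0.785, 0.62, 0.0], [0.62, -0.785, 0.0], [0.0, 0.0, -1.0]]
contact_force: [-0.4, -0.3, -0.6]
finger_gap: 0.0426
grasp_force: 0.0
```

>>> {"method": "step_arm", "body": {"series": [{"tx":0,"ty":0,"tz":0,"ax":0,"ay":0,"az":0},{"tx":0,"ty":0,"tz":0,"ax":0,"ay":0,"az":0},{"tx":0,"ty":0,"tz":0,"ax":0,"ay":0,"az":0},{"tx":0,"ty":0,"tz":0,"ax":0,"ay":0,"az":0},{"tx":0,"ty":0,"tz":0,"ax":0,"ay":0,"az":0}], "claw": -1}}

```text
time_s: 4.4
position: [0.486, 0.3279, 0.0187]
orientation: [[0.785, 0.62, 0.0], [0.62, -0.785, 0.0], [0.0, 0.0, -1.0]]
contact_force: [-1.4, -1.0, 5.6]
finger_gap: 0.0176
grasp_force: 58.7
```

>>> {"method": "step_arm", "body": {"series": [{"tx":0,"ty":0,"tz":-0.05,"ax":0,"ay":0,"az":0},{"tx":0,"ty":0,"tz":-0.1,"ax":0,"ay":0,"az":0},{"tx":-0.205,"ty":0.283,"tz":-0.2,"ax":0,"ay":0,"az":0},{"tx":-0.205,"ty":0.283,"tz":-0.2,"ax":0,"ay":0,"az":0},{"tx":-0.205,"ty":0.283,"tz":-0.2,"ax":0,"ay":0,"az":0},{"tx":-0.205,"ty":0.283,"tz":-0.2,"ax":0,"ay":0,"az":0},{"tx":-0.205,"ty":0.283,"tz":-0.2,"ax":0,"ay":0,"az":0},{"tx":-0.205,"ty":0.283,"tz":-0.2,"ax":0,"ay":0,"az":0},{"tx":-0.205,"ty":0.283,"tz":-0.2,"ax":0,"ay":0,"az":0},{"tx":-0.205,"ty":0.283,"tz":-0.2,"ax":0,"ay":0,"az":0},{"tx":-0.205,"ty":0.283,"tz":-0.2,"ax":0,"ay":0,"az":0},{"tx":-0.205,"ty":0.283,"tz":-0.2,"ax":0,"ay":0,"az":0},{"tx":-0.205,"ty":0.283,"tz":-0.2,"ax":0,"ay":0,"az":0}]}}

```text
time_s: 5.7
position: [0.5003, -0.0192, 0.2179]
orientation: [[0.783, 0.622, -0.001], [0.622, -0.783, 0.001], [0.0, -0.001, -1.0]]
contact_force: [-0.2, 0.4, 0.3]
finger_gap: 0.0177
grasp_force: 58.7
```

Run:
```python
from h import *
p,d,i=cam('wrist'); cv2.imwrite('pics/w3.png',p[:,:,::-1])
s=read_state(); print(s['position'],s['finger_gap'],s['joint_pos'].round(1))
for l,z in(('tote_handle',.075),('tote_corner',.015),('knob1_center',.015)):
  for r in pinpoint(l,'wrist')[:6]:
    u,v=r['point'][0]*640,r['point'][1]*480
    print(l,round(r['conf'],2),round(u),round(v),px2w(u,v,z,i).round(4))
f=240/np.tan(np.radians(i['vertical_fov'])/2)
v,u=np.mgrid[:480,:640]; P=np.stack([(u-i['cx'])/f,-(v-i['cy'])/f,-np.ones_like(u,float)],-1)*d[...,None]
T=np.array(i['T']); W=P@T[:3,:3].T+T[:3,3]
m=(d>0)&(W[...,2]>.082)&(W[...,2]<.094)&(np.hypot(W[...,0]-.47,W[...,1]+.063)<.12)
r=cv2.minAreaRect(W[m][:,:2].astype(np.float32)*1000); print(m.sum(),'handle',r,W[m].mean(0))
m=(d>0)&(W[...,2]>.034)&(W[...,2]<.045)&(np.hypot(W[...,0]-.47,W[...,1]+.063)<.15)
print(m.sum(),'rim',cv2.minAreaRect(W[m][:,:2].astype(np.float32)*1000))
```

```text
[ 0.50033054 -0.01929931  0.21789325] 0.017626935230555262 [ 19.3  21.1 -27.6 106.8  11.7  54.9 -65. ]
tote_handle 0.9 350 291 [ 0.4701 -0.0713  0.075 ]
tote_corner 0.69 303 206 [0.4918 0.0034 0.015 ]
knob1_center 0.49 370 301 [ 0.4532 -0.1192  0.015 ]
2260 handle ((474.6226806640625, -66.20439147949219), (25.29732322692871, 136.03475952148438), 38.88123321533203) [ 0.48065851 -0.06981499  0.08690969]
2068 rim ((474.6893005371094, -66.20276641845703), (160.02137756347656, 135.25189208984375), 38.8986701965332)
```

View pics/w3.png

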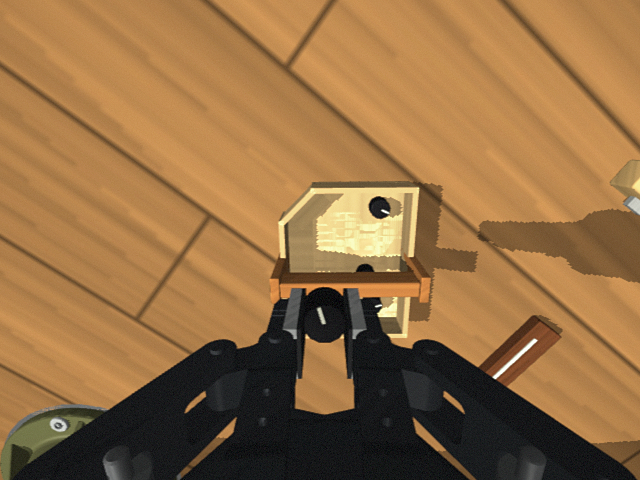

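The tote is now well measured: centre (0.4747, -0.0662), yaw 38.9°. The picture shows the knob held at (323,313) and the open part of the +x bay left of the knob at (380,207). Lowering into it.

>>> {"method": "step_arm", "body": {"series": [{"tx":0.002,"ty":0.009,"tz":0.05,"ax":0,"ay":0,"az":0},{"tx":0.002,"ty":0.009,"tz":0.1,"ax":0,"ay":0,"az":0},{"tx":0.002,"ty":0.009,"tz":0.13,"ax":0,"ay":0,"az":0},{"tx":0.002,"ty":0.009,"tz":0.15,"ax":0,"ay":0,"az":0},{"tx":0.002,"ty":0.009,"tz":0.165,"ax":0,"ay":0,"az":0},{"tx":0.002,"ty":0.009,"tz":0.18,"ax":0,"ay":0,"az":0},{"tx":0.002,"ty":0.009,"tz":0.18,"ax":0,"ay":0,"az":0},{"tx":0.002,"ty":0.009,"tz":0.18,"ax":0,"ay":0,"az":0}]}}

```text
time_s: 6.7
position: [0.5077, -0.0266, 0.0383]
orientation: [[0.784, 0.621, -0.001], [0.621, -0.784, 0.0], [-0.0, -0.001, -1.0]]
contact_force: [-0.1, 0.1, -0.5]
finger_gap: 0.0175
grasp_force: 58.7
```

>>> {"method": "step_arm", "body": {"series": [{"tx":0,"ty":0,"tz":0,"ax":0,"ay":0,"az":0},{"tx":0,"ty":0,"tz":0,"ax":0,"ay":0,"az":0},{"tx":0,"ty":0,"tz":0,"ax":0,"ay":0,"az":0},{"tx":0,"ty":0,"tz":-0.03,"ax":0,"ay":0,"az":0},{"tx":0,"ty":0,"tz":-0.08,"ax":0,"ay":0,"az":0},{"tx":0,"ty":0,"tz":-0.13,"ax":0,"ay":0,"az":0}], "claw": -0.32}}

```text
time_s: 7.3
position: [0.507, -0.0271, 0.1697]
orientation: [[0.784, 0.62, -0.002], [0.62, -0.784, 0.001], [-0.001, -0.001, -1.0]]
contact_force: [1.9, -0.0, -0.6]
finger_gap: 0.029
grasp_force: 0.0
```

Run:
```python
from h import *
s=read_state(); print(s['time_s'],s['position'],s['orientation'].round(3))
for n in('top','side'):
  p,d,i=cam(n); cv2.imwrite(f'pics/{n}1.png',cv2.resize(p[200:360,150:400] if n=='side' else p[230:370,260:420],None,fx=2,fy=2)[:,:,::-1])
  for l,z in(('tote_handle',.075),('tote_corner',.015),('knob1_center',.015)):
   for r in pinpoint(l,n)[:6]:
    u,v=r['point'][0]*640,r['point'][1]*480
    print(n,l,round(r['conf'],2),round(u),round(v),px2w(u,v,z,i).round(4))
```

```text
7.3 [ 0.50698759 -0.02707886  0.16969591] [[ 0.784  0.62  -0.002]
 [ 0.62  -0.784  0.001]
 [-0.001 -0.001 -1.   ]]
top knob1_center 0.67 439 184 [ 0.7259 -0.3     0.015 ]
side tote_handle 0.72 249 272 [ 0.4722 -0.061   0.075 ]
side tote_corner 0.88 260 266 [0.4921 0.0037 0.015 ]
side tote_corner 0.57 252 298 [ 0.4718 -0.0685  0.015 ]
side knob1_center 0.48 241 325 [ 0.4479 -0.1181  0.015 ]
```

View pics/side1.png

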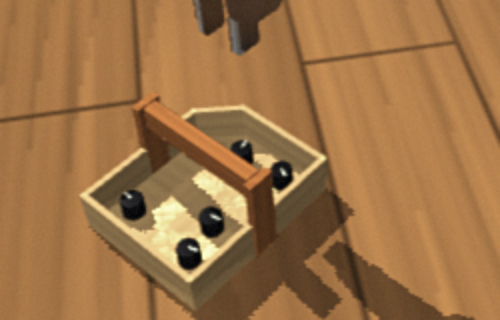

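All five knobs are upright in the tote: three in the near bay and two in the far one. The tote hasn't moved. Next I turn the gripper 90° over the handle.

>>> {"method": "step_arm", "body": {"series": [{"tx":-0.05,"ty":0.011,"tz":0,"ax":0,"ay":0,"az":-1},{"tx":-0.05,"ty":0.011,"tz":0,"ax":0,"ay":0,"az":-1},{"tx":-0.05,"ty":0.011,"tz":0,"ax":0,"ay":0,"az":-1},{"tx":-0.05,"ty":0.011,"tz":0,"ax":0,"ay":0,"az":-1}], "claw": 0.4}}

```text
time_s: 8.1
position: [0.4745, -0.0671, 0.1672]
orientation: [[0.365, 0.931, -0.002], [0.931, -0.365, 0.001], [-0.0, -0.002, -1.0]]
contact_force: [1.0, -0.1, -1.1]
finger_gap: 0.0602
grasp_force: 0.0
```

>>> {"method": "step_arm", "body": {"series": [{"tx":0,"ty":0,"tz":0,"ax":0,"ay":0,"az":-1},{"tx":0,"ty":0,"tz":0,"ax":0,"ay":0,"az":-1},{"tx":0,"ty":0,"tz":0,"ax":0,"ay":0,"az":-1},{"tx":0,"ty":0,"tz":0,"ax":0,"ay":0,"az":-1}]}}

```text
time_s: 8.5
position: [0.4747, -0.0668, 0.1671]
orientation: [[-0.15, 0.989, -0.002], [0.989, 0.15, 0.001], [0.001, -0.002, -1.0]]
contact_force: [0.6, -0.1, 0.9]
finger_gap: 0.0596
grasp_force: 0.0
```

>>> {"method": "step_arm", "body": {"series": [{"tx":0,"ty":0,"tz":0,"ax":0,"ay":0,"az":-1},{"tx":0,"ty":0,"tz":0,"ax":0,"ay":0,"az":-1},{"tx":0,"ty":0,"tz":0,"ax":0,"ay":0,"az":-1},{"tx":0,"ty":0,"tz":0,"ax":0,"ay":0,"az":-1},{"tx":0,"ty":0,"tz":0,"ax":0,"ay":0,"az":-1},{"tx":0,"ty":0,"tz":0,"ax":0,"ay":0,"az":-1}]}}

```text
time_s: 9.1
position: [0.4749, -0.0668, 0.1676]
orientation: [[-0.618, 0.786, -0.001], [0.786, 0.618, 0.001], [0.002, -0.001, -1.0]]
contact_force: [0.6, -0.3, 0.1]
finger_gap: 0.0597
grasp_force: 0.0
```

>>> {"method": "step_arm", "body": {"series": [{"tx":0,"ty":0,"tz":0.04,"ax":0,"ay":0,"az":-0.023},{"tx":0,"ty":0,"tz":0.07,"ax":0,"ay":0,"az":-0.023},{"tx":0,"ty":0,"tz":0.085,"ax":0,"ay":0,"az":-0.023},{"tx":0,"ty":0,"tz":0.0965,"ax":0,"ay":0,"az":-0.023},{"tx":0,"ty":0,"tz":0.0965,"ax":0,"ay":0,"az":-0.023},{"tx":0,"ty":0,"tz":0.0965,"ax":0,"ay":0,"az":-0.023}]}}

```text
time_s: 9.7
position: [0.4756, -0.0666, 0.0722]
orientation: [[-0.629, 0.777, 0.0], [0.777, 0.629, 0.0], [-0.0, 0.0, -1.0]]
contact_force: [0.4, 0.1, 0.7]
finger_gap: 0.0596
grasp_force: 0.0
```

>>> {"method": "step_arm", "body": {"series": [{"tx":0,"ty":0,"tz":0,"ax":0,"ay":0,"az":0},{"tx":0,"ty":0,"tz":0,"ax":0,"ay":0,"az":0},{"tx":0,"ty":0,"tz":0,"ax":0,"ay":0,"az":0},{"tx":0,"ty":0,"tz":0,"ax":0,"ay":0,"az":0},{"tx":0,"ty":0,"tz":0,"ax":0,"ay":0,"az":0},{"tx":0,"ty":0,"tz":0,"ax":0,"ay":0,"az":0},{"tx":0,"ty":0,"tz":0,"ax":0,"ay":0,"az":0},{"tx":0,"ty":0,"tz":0,"ax":0,"ay":0,"az":0}], "claw": -1}}

```text
time_s: 10.5
position: [0.4756, -0.067, 0.0724]
orientation: [[-0.629, 0.777, 0.001], [0.777, 0.629, -0.001], [-0.001, 0.0, -1.0]]
contact_force: [-0.8, -0.3, 6.2]
finger_gap: 0.0133
grasp_force: 59.6
```

Gripped at 13 mm, so I lift smoothly.

>>> {"method": "step_arm", "body": {"series": [{"tx":0,"ty":0,"tz":-0.005,"ax":0,"ay":0,"az":0},{"tx":0,"ty":0,"tz":-0.015,"ax":0,"ay":0,"az":0},{"tx":0,"ty":0,"tz":-0.03,"ax":0,"ay":0,"az":0},{"tx":0,"ty":0,"tz":-0.05,"ax":0,"ay":0,"az":0},{"tx":0,"ty":0,"tz":-0.07,"ax":0,"ay":0,"az":0},{"tx":0,"ty":0,"tz":-0.09,"ax":0,"ay":0,"az":0},{"tx":0,"ty":0,"tz":-0.11,"ax":0,"ay":0,"az":0},{"tx":0,"ty":0,"tz":-0.13,"ax":0,"ay":0,"az":0},{"tx":0,"ty":0,"tz":-0.15,"ax":0,"ay":0,"az":0},{"tx":0,"ty":0,"tz":-0.165,"ax":0,"ay":0,"az":0},{"tx":0,"ty":0,"tz":-0.175,"ax":0,"ay":0,"az":0},{"tx":0,"ty":0,"tz":-0.18,"ax":0,"ay":0,"az":0},{"tx":0,"ty":0,"tz":-0.18,"ax":0,"ay":0,"az":0}]}}

```text
time_s: 11.8
position: [0.4753, -0.0669, 0.2521]
orientation: [[-0.629, 0.777, 0.0], [0.777, 0.629, -0.0], [-0.0, 0.0, -1.0]]
contact_force: [0.1, 0.0, -3.5]
finger_gap: 0.0135
grasp_force: 58.5
```

Run:
```python
from h import *
s=read_state(); print(s['joint_pos'].round(1),s['contact_force'].round(2),s['ft_torque'].round(3))
```

```text
[ 45.5  22.8 -57.2 106.3  21.6  62.5  19.2] [ 0.08  0.03 -3.45] [-0.006  0.011 -0.008]
```

>>> {"method": "step_arm", "body": {"series": [{"tx":0,"ty":0,"tz":0,"ax":0,"ay":-0.12,"az":0},{"tx":0,"ty":0,"tz":0,"ax":0,"ay":-0.25,"az":0},{"tx":0,"ty":0,"tz":0,"ax":0,"ay":-0.38,"az":0},{"tx":0,"ty":0,"tz":0,"ax":0,"ay":-0.5,"az":0},{"tx":0,"ty":0,"tz":0,"ax":0,"ay":-0.62,"az":0},{"tx":0,"ty":0,"tz":0,"ax":0,"ay":-0.74,"az":0},{"tx":0,"ty":0,"tz":0,"ax":0,"ay":-0.86,"az":0},{"tx":0,"ty":0,"tz":0,"ax":0,"ay":-0.95,"az":0},{"tx":0,"ty":0,"tz":0,"ax":0,"ay":-1,"az":0},{"tx":0,"ty":0,"tz":0,"ax":0,"ay":-1,"az":0},{"tx":0,"ty":0,"tz":0,"ax":0,"ay":-1,"az":0},{"tx":0,"ty":0,"tz":0,"ax":0,"ay":-1,"az":0},{"tx":0,"ty":0,"tz":0,"ax":0,"ay":-1,"az":0},{"tx":0,"ty":0,"tz":0,"ax":0,"ay":-1,"az":0}]}}

```text
time_s: 13.2
position: [0.4753, -0.0671, 0.2517]
orientation: [[-0.545, 0.778, 0.314], [0.674, 0.629, -0.388], [-0.5, 0.0, -0.866]]
contact_force: [-0.8, 0.3, -3.3]
finger_gap: 0.0128
grasp_force: 58.7
```

```bash
cat > rel.py <<'E'
import numpy as np,sys
from h import *
from scipy.spatial.transform import Rotation as R
R0=np.array([[-.629,.777,0],[.777,.629,0],[0,0,-1]])
def go(th,ph):
    s=read_state(); w=np.radians(th)*np.array([np.cos(np.radians(ph)),-np.sin(np.radians(ph)),0])
    Rt=R0@R.from_rotvec(w).as_matrix(); return R.from_matrix(np.array(s['orientation']).T@Rt).as_rotvec()/np.radians(30)
def now():
    s=read_state(); g=np.array(s['orientation']).T@[0,0,-1.]
    print('tilt',np.degrees(np.arccos(g[2])).round(1),'downhill az from tote x',np.degrees(np.arctan2(g[0],g[1])).round(1),s['position'].round(3),s['joint_pos'].round(1),s['finger_gap'],s['time_s'])
E
python3 - <<'E'
from rel import *
now(); print(go(38,30),go(36,20),go(40,45))
p,d,i=cam('side'); cv2.imwrite('pics/side2.png',p[140:440,100:500][:,:,::-1])
E
```

```text
tilt 30.0 downhill az from tote x 90.0 [ 0.475 -0.067  0.252] [ 25.9  13.2 -48.5 123.9  53.   50.8 -18.3] 0.012834227354905737 13.2
[ 1.05588962  0.33813402 -0.28372812] [ 1.09102667  0.55932156 -0.29312831] [ 0.90104813  0.03602602 -0.24228392]
```

View pics/side2.png

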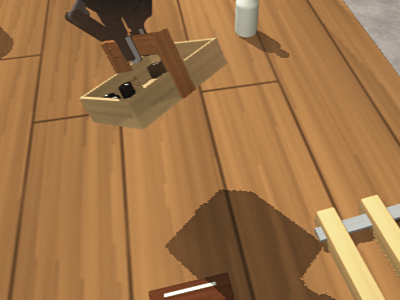

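The tote is tilted 30° towards its +y wall; knobs show at crop (112,95), (127,90) and (155,68), partly hidden by the handle. Next I swing the downhill direction towards +x.

>>> {"method": "step_arm", "body": {"series": [{"tx":0,"ty":0,"tz":0,"ax":0.1,"ay":0.03,"az":-0.03},{"tx":0,"ty":0,"tz":0,"ax":0.2,"ay":0.06,"az":-0.05},{"tx":0,"ty":0,"tz":0,"ax":0.3,"ay":0.1,"az":-0.08},{"tx":0,"ty":0,"tz":0,"ax":0.4,"ay":0.13,"az":-0.11},{"tx":0,"ty":0,"tz":0,"ax":0.5,"ay":0.16,"az":-0.13},{"tx":0,"ty":0,"tz":0,"ax":0.6,"ay":0.19,"az":-0.16},{"tx":0,"ty":0,"tz":0,"ax":0.7,"ay":0.22,"az":-0.19},{"tx":0,"ty":0,"tz":0,"ax":0.8,"ay":0.26,"az":-0.21},{"tx":0,"ty":0,"tz":0,"ax":0.9,"ay":0.29,"az":-0.24},{"tx":0,"ty":0,"tz":0,"ax":1.0,"ay":0.32,"az":-0.27},{"tx":0,"ty":0,"tz":0,"ax":1.0,"ay":0.32,"az":-0.27},{"tx":0,"ty":0,"tz":0,"ax":1.0,"ay":0.32,"az":-0.27},{"tx":0,"ty":0,"tz":0,"ax":1.0,"ay":0.32,"az":-0.27},{"tx":0,"ty":0,"tz":0,"ax":1.0,"ay":0.32,"az":-0.27}]}}

```text
time_s: 14.65
position: [0.4751, -0.067, 0.2522]
orientation: [[-0.664, 0.723, -0.192], [0.675, 0.47, -0.568], [-0.321, -0.507, -0.8]]
contact_force: [-0.3, -0.1, -1.6]
finger_gap: 0.0134
grasp_force: 58.9
```

Run:
```python
from rel import *
now(); print(go(38,20),go(42,45))
a=cam('top')[0]; b=cam('side')[0]; c=cam('wrist')[0]
im=np.zeros((600,800,3),np.uint8); im[:300,:400]=cv2.resize(a[220:370,240:440],(400,300)); im[:300,400:]=cv2.resize(b[150:330,140:380],(400,300)); im[300:,:400]=cv2.resize(c,(400,300))
cv2.imwrite('pics/m1.png',im[:,:,::-1])
```

```text
tilt 36.8 downhill az from tote x 32.3 [ 0.475 -0.067  0.252] [ 12.6  31.3 -44.3 101.7  42.8  90.5  -7.6] 0.013360411365044355 14.65
[ 0.1446924   0.20767936 -0.08243285] [-0.03341483 -0.31548091  0.09652997]
```

View pics/m1.png

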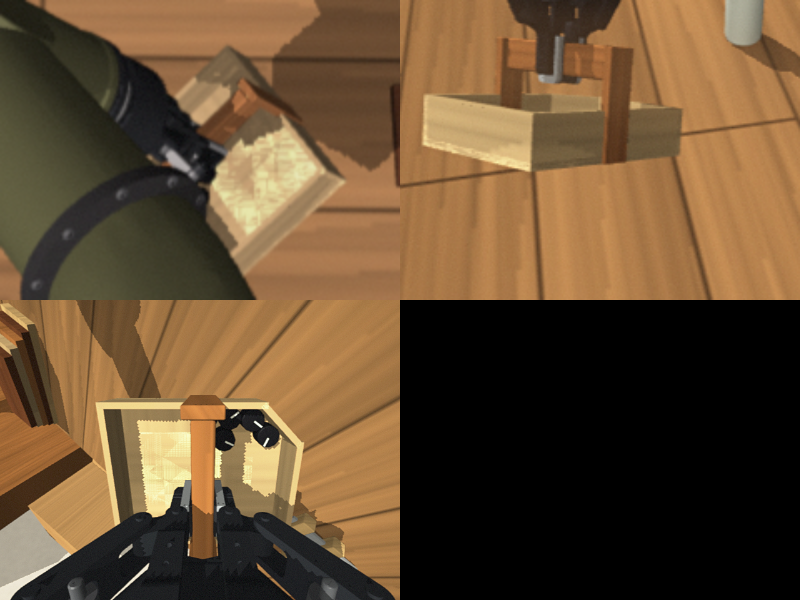

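The wrist view shows the knobs gathering at the cut-off corner, around (225–268, 410–440), with the other bay empty. A bit more tilt toward +x should push the last ones along the wall.

>>> {"method": "step_arm", "body": {"series": [{"tx":0,"ty":0,"tz":0,"ax":0.08,"ay":0.1,"az":-0.04},{"tx":0,"ty":0,"tz":0,"ax":0.14,"ay":0.2,"az":-0.08},{"tx":0,"ty":0,"tz":0,"ax":0.22,"ay":0.24,"az":-0.08},{"tx":0,"ty":0,"tz":0,"ax":0.3,"ay":0.24,"az":-0.08},{"tx":0,"ty":0,"tz":0,"ax":0.3,"ay":0.24,"az":-0.08},{"tx":0,"ty":0,"tz":0,"ax":0.3,"ay":0.24,"az":-0.08},{"tx":0,"ty":0,"tz":0,"ax":0.3,"ay":0.24,"az":-0.08},{"tx":0,"ty":0,"tz":0,"ax":0.3,"ay":0.24,"az":-0.08},{"tx":0,"ty":0,"tz":0,"ax":0.3,"ay":0.24,"az":-0.08}]}}

```text
time_s: 15.7
position: [0.4752, -0.0669, 0.2521]
orientation: [[-0.657, 0.649, -0.383], [0.727, 0.411, -0.549], [-0.199, -0.64, -0.743]]
contact_force: [0.2, 0.4, -3.5]
finger_gap: 0.0132
grasp_force: 59.0
```

Run:
```python
from rel import *
now(); print(go(40,45),go(42,45),go(42,50))
p=cam('wrist')[0]
cv2.imwrite('pics/w4.png',cv2.resize(p[140:400,130:510],None,fx=2,fy=2)[:,:,::-1])
```

```text
tilt 42.1 downhill az from tote x 17.3 [ 0.475 -0.067  0.252] [ 11.2  37.3 -42.1  93.5  38.6 101.   -3.4] 0.013216499875210333 15.7
[-0.3822154  -0.50402689  0.18865928] [-0.33322171 -0.54838951  0.1996037 ] [-0.41741351 -0.6244327   0.23704643]
```

View pics/w4.png

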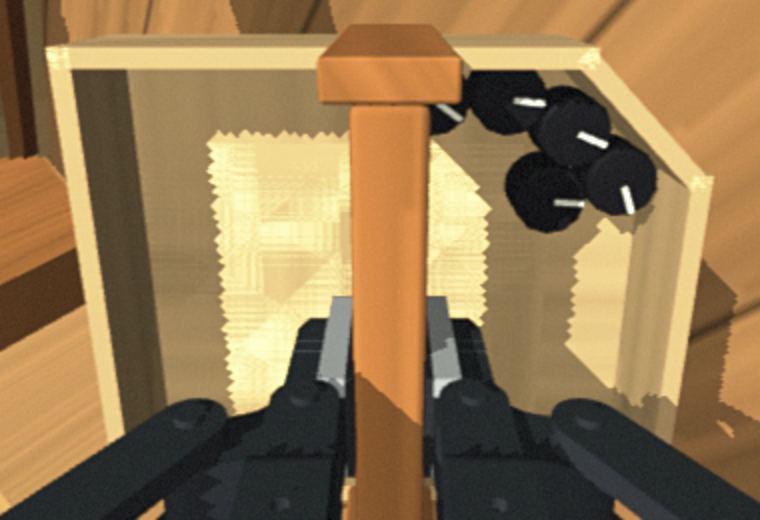

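All five knobs are in the corner cluster. One, at (448,110), still trails along the wall by the post, so I'll swing further to tighten the pile.

```bash
python3 -c "
from rel import *
print(go(40,-5),go(40,-15))"
```

```text
[-0.01823772  0.46450284 -0.20838421] [-0.05325365  0.67700007 -0.28253923]
```

>>> {"method": "step_arm", "body": {"series": [{"tx":0,"ty":0,"tz":0,"ax":-0.02,"ay":0.2,"az":-0.09},{"tx":0,"ty":0,"tz":0,"ax":-0.03,"ay":0.4,"az":-0.17},{"tx":0,"ty":0,"tz":0,"ax":-0.05,"ay":0.6,"az":-0.25},{"tx":0,"ty":0,"tz":0,"ax":-0.05,"ay":0.68,"az":-0.28},{"tx":0,"ty":0,"tz":0,"ax":-0.05,"ay":0.68,"az":-0.28},{"tx":0,"ty":0,"tz":0,"ax":-0.05,"ay":0.68,"az":-0.28},{"tx":0,"ty":0,"tz":0,"ax":-0.05,"ay":0.68,"az":-0.28},{"tx":0,"ty":0,"tz":0,"ax":-0.05,"ay":0.68,"az":-0.28}]}}

```text
time_s: 16.55
position: [0.4751, -0.0659, 0.2521]
orientation: [[-0.574, 0.57, -0.588], [0.802, 0.537, -0.263], [0.166, -0.622, -0.765]]
contact_force: [0.5, 0.1, -2.1]
finger_gap: 0.0132
grasp_force: 59.0
```

```bash
python3 -c "
from rel import *
now();print(go(42,45),go(44,50), go(42,60))
p,d,i=cam('wrist')
R=np.array(read_state()['orientation']);t=np.array(read_state()['position'])
f=240/np.tan(np.radians(i['vertical_fov'])/2)
v,u=np.mgrid[:480,:640]; P=np.stack([(u-i['cx'])/f,-(v-i['cy'])/f,-np.ones_like(u,float)],-1)*d[...,None]
T=np.array(i['T']); W=(P@T[:3,:3].T+T[:3,3]-t)@R
# tote frame: x=tool y, y=tool x, z=.0724-tool z
m=(p.max(-1)<60)&(d>0)&(.0724-W[...,2]>.015)&(.0724-W[...,2]<.03)&(abs(W[...,0])<.062)&(abs(W[...,1])<.077)
n,L,s,c=cv2.connectedComponentsWithStats(m.astype(np.uint8))
for k in range(1,n):
  if s[k,4]>60: q=W[L==k]; print(s[k,4],'tote x',q[:,1].min().round(3),q[:,1].max().round(3),'y',q[:,0].min().round(3),q[:,0].max().round(3))
"
```

```text
tilt 40.1 downhill az from tote x -14.9 [ 0.475 -0.066  0.252] [ 19.2  42.3 -44.2  83.1  27.  107.    9.7] 0.013213893028586682 16.55
[-0.27793029 -1.24969517  0.41536379] [-0.3172782  -1.37666812  0.45644741] [-0.55545301 -1.47339232  0.46816715]
4678 tote x 0.037 0.075 y -0.021 0.052
```

>>> {"method": "step_arm", "body": {"series": [{"tx":0,"ty":0,"tz":0,"ax":-0.06,"ay":-0.25,"az":0.08},{"tx":0,"ty":0,"tz":0,"ax":-0.13,"ay":-0.5,"az":0.17},{"tx":0,"ty":0,"tz":0,"ax":-0.2,"ay":-0.75,"az":0.25},{"tx":0,"ty":0,"tz":0,"ax":-0.26,"ay":-1.0,"az":0.33},{"tx":0,"ty":0,"tz":0,"ax":-0.26,"ay":-1.0,"az":0.33},{"tx":0,"ty":0,"tz":0,"ax":-0.26,"ay":-1.0,"az":0.33}]}}

```text
time_s: 17.2
position: [0.4751, -0.0664, 0.2524]
orientation: [[-0.661, 0.732, -0.167], [0.664, 0.465, -0.585], [-0.35, -0.498, -0.793]]
contact_force: [0.8, -1.2, -2.6]
finger_gap: 0.0133
grasp_force: 59.2
```

```bash
python3 -c "
from rel import *
now();print(go(42,45),go(42,55), go(42,65))"
```

```text
tilt 37.5 downhill az from tote x 35.1 [ 0.475 -0.066  0.252] [ 11.3  30.6 -43.2 102.8  43.6  89.5  -8.9] 0.013282253626671911 17.2
[-0.02229726 -0.25832764  0.07328874] [-0.19596685 -0.40424801  0.14773879] [-0.39333504 -0.51883021  0.21811435]
```

>>> {"method": "step_arm", "body": {"series": [{"tx":0,"ty":0,"tz":0,"ax":-0.1,"ay":-0.15,"az":0.06},{"tx":0,"ty":0,"tz":0,"ax":-0.2,"ay":-0.3,"az":0.12},{"tx":0,"ty":0,"tz":0,"ax":-0.29,"ay":-0.46,"az":0.18},{"tx":0,"ty":0,"tz":0,"ax":-0.29,"ay":-0.46,"az":0.18},{"tx":0,"ty":0,"tz":0,"ax":-0.29,"ay":-0.46,"az":0.18},{"tx":0,"ty":0,"tz":0,"ax":-0.29,"ay":-0.46,"az":0.18},{"tx":0,"ty":0,"tz":0,"ax":-0.29,"ay":-0.46,"az":0.18},{"tx":0,"ty":0,"tz":0,"ax":-0.15,"ay":-0.36,"az":0.12},{"tx":0,"ty":0,"tz":0,"ax":-0.03,"ay":-0.26,"az":0.08},{"tx":0,"ty":0,"tz":0,"ax":-0.03,"ay":-0.26,"az":0.08},{"tx":0,"ty":0,"tz":0,"ax":-0.03,"ay":-0.26,"az":0.08},{"tx":0,"ty":0,"tz":0,"ax":-0.03,"ay":-0.26,"az":0.08},{"tx":0,"ty":0,"tz":0,"ax":-0.03,"ay":-0.26,"az":0.08}]}}

```text
time_s: 18.5
position: [0.4749, -0.0668, 0.252]
orientation: [[-0.644, 0.762, -0.065], [0.597, 0.449, -0.665], [-0.477, -0.467, -0.744]]
contact_force: [0.4, -0.2, -3.3]
finger_gap: 0.0133
grasp_force: 59.3
```

```bash
python3 -c "
from rel import *
now(); s=read_state(); print(abs(s['joint_vel']).max(), s['contact_force'])
p=cam('wrist')[0]
cv2.imwrite('pics/w5.png',cv2.resize(p[140:400,130:510],None,fx=2,fy=2)[:,:,::-1])"
```

```text
tilt 41.9 downhill az from tote x 45.6 [ 0.475 -0.067  0.252] [  7.4  29.4 -42.  107.9  48.9  87.5 -16.5] 0.013276476996733684 18.5
0.30475757393059305 [ 0.35986161 -0.24942507 -3.27799784]
```

View pics/w5.png

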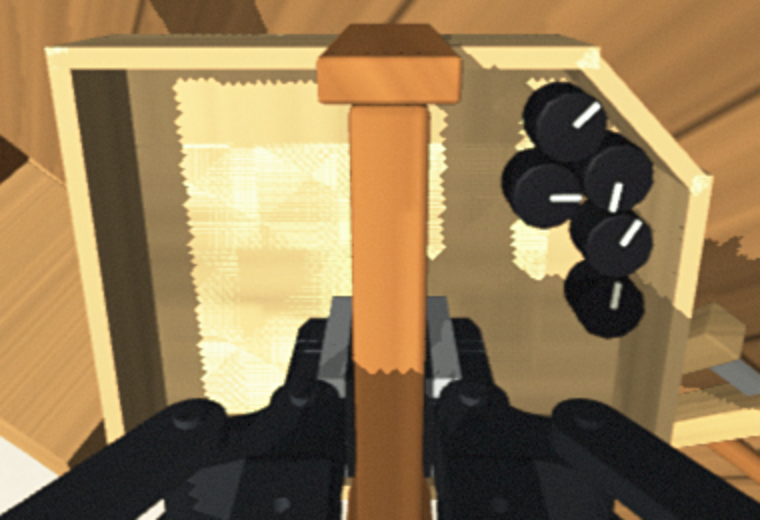

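All five knobs are together in the +x bay at the corner, but one now trails along the +x wall at (612,300). I've used all my picture views, so from here I'll measure knob positions in the tote frame from wrist depth.

```bash
cat > kn.py <<'E'
from rel import *
def knobs():
    s=read_state();R_=np.array(s['orientation']);t=np.array(s['position']); p,d,i=cam('wrist')
    f=240/np.tan(np.radians(i['vertical_fov'])/2)
    v,u=np.mgrid[:480,:640]; P=np.stack([(u-i['cx'])/f,-(v-i['cy'])/f,-np.ones_like(u,float)],-1)*d[...,None]
    T=np.array(i['T']); W=(P@T[:3,:3].T+T[:3,3]-t)@R_
    Q=np.stack([W[...,1],W[...,0],.0724-W[...,2]],-1)*1000
    m=(d>0)&(Q[...,2]>21)&(Q[...,2]<29)&(abs(Q[...,0])<74)&(abs(Q[...,1])<59)&(p.min(-1)<90)&(Q[...,0]+Q[...,1]<104)&(Q[...,1]>-35)
    m=cv2.morphologyEx(m.astype(np.uint8),cv2.MORPH_OPEN,np.ones((3,3)))>0
    q=Q[m].astype(np.float32); _,_,c=cv2.kmeans(q[:,:2].copy(),5,None,(3,100,.01),20,cv2.KMEANS_PP_CENTERS)
    print(len(q),q[:,2].mean()); print(np.c_[c,np.hypot(*(c-[60,45]).T)].round(0))
E
python3 -c "
from kn import *
knobs(); print(go(42,80),go(42,92))"
```

```text
4321 23.993593
[[62. 30. 15.]
 [65. -9. 55.]
 [48. 44. 12.]
 [64. 10. 35.]
 [43. 25. 26.]]
[-0.6790258  -0.35215122  0.27344783] [-0.95326489 -0.37265219  0.35394996]
```

>>> {"method": "step_arm", "body": {"series": [{"tx":0,"ty":0,"tz":0,"ax":-0.17,"ay":-0.09,"az":0.07},{"tx":0,"ty":0,"tz":0,"ax":-0.34,"ay":-0.18,"az":0.14},{"tx":0,"ty":0,"tz":0,"ax":-0.51,"ay":-0.27,"az":0.21},{"tx":0,"ty":0,"tz":0,"ax":-0.68,"ay":-0.35,"az":0.27},{"tx":0,"ty":0,"tz":0,"ax":-0.68,"ay":-0.35,"az":0.27},{"tx":0,"ty":0,"tz":0,"ax":-0.68,"ay":-0.35,"az":0.27}]}}

```text
time_s: 19.2
position: [0.4751, -0.0671, 0.2525]
orientation: [[-0.509, 0.799, 0.322], [0.556, 0.59, -0.586], [-0.657, -0.119, -0.744]]
contact_force: [0.5, 0.2, -3.1]
finger_gap: 0.0133
grasp_force: 59.4
```

```bash
python3 -c "
from kn import *
now(); knobs(); print(go(42,45),go(42,90))"
```

```text
tilt 41.9 downhill az from tote x 79.7 [ 0.475 -0.067  0.252] [ 10.4  18.3 -44.2 125.8  63.2  65.7 -34.8] 0.013253044241453732 19.2
4412 24.087608
[[65. 22. 23.]
 [29. 35. 33.]
 [53. 40.  9.]
 [64.  3. 43.]
 [38. 51. 23.]]
[ 0.68397946  0.35296518 -0.28075734] [-0.22536641 -0.02437807  0.08720866]
```

>>> {"method": "step_arm", "body": {"series": [{"tx":0,"ty":0,"tz":0,"ax":-0.1,"ay":-0.01,"az":0.04},{"tx":0,"ty":0,"tz":0,"ax":-0.19,"ay":-0.02,"az":0.07},{"tx":0,"ty":0,"tz":0,"ax":-0.19,"ay":-0.02,"az":0.07},{"tx":0,"ty":0,"tz":0,"ax":-0.19,"ay":-0.02,"az":0.07}]}}

```text
time_s: 19.65
position: [0.4759, -0.0669, 0.2519]
orientation: [[-0.476, 0.781, 0.405], [0.573, 0.624, -0.53], [-0.667, -0.02, -0.745]]
contact_force: [0.7, 1.0, -2.2]
finger_gap: 0.0134
grasp_force: 59.4
```

```bash
python3 -c "
from kn import *
now(); knobs(); print(go(42,45),go(42,50))"
```

```text
tilt 41.9 downhill az from tote x 88.3 [ 0.476 -0.067  0.252] [ 12.9  15.4 -44.5 129.8  67.8  58.5 -39.3] 0.013437401963650477 19.65
4269 24.06985
[[64.  4. 42.]
 [37. 51. 24.]
 [19. 45. 41.]
 [65. 24. 22.]
 [52. 40.  9.]]
[ 0.87876649  0.37437305 -0.33640024] [ 0.79366891  0.29731116 -0.30300952]
```

>>> {"method": "step_arm", "body": {"series": [{"tx":0,"ty":0,"tz":0,"ax":0.2,"ay":0.08,"az":-0.08},{"tx":0,"ty":0,"tz":0,"ax":0.4,"ay":0.16,"az":-0.15},{"tx":0,"ty":0,"tz":0,"ax":0.6,"ay":0.23,"az":-0.22},{"tx":0,"ty":0,"tz":0,"ax":0.79,"ay":0.3,"az":-0.3},{"tx":0,"ty":0,"tz":0,"ax":0.79,"ay":0.3,"az":-0.3},{"tx":0,"ty":0,"tz":0,"ax":0.79,"ay":0.3,"az":-0.3},{"tx":0,"ty":0,"tz":0,"ax":0.79,"ay":0.3,"az":-0.3}]}}

```text
time_s: 20.4
position: [0.475, -0.0667, 0.2518]
orientation: [[-0.632, 0.775, -0.008], [0.581, 0.467, -0.667], [-0.513, -0.426, -0.745]]
contact_force: [-1.1, -0.6, -1.8]
finger_gap: 0.0133
grasp_force: 59.6
```

```bash
python3 -c "
from kn import *
now(); knobs(); print(go(42,45),go(42,20),go(44,35))"
```

```text
tilt 41.8 downhill az from tote x 50.3 [ 0.475 -0.067  0.252] [  7.1  27.8 -41.8 110.5  50.6  84.7 -18.8] 0.013289608948351652 20.4
3985 24.05619
[[20. 50. 40.]
 [65. 25. 20.]
 [36. 51. 25.]
 [64.  6. 39.]
 [51. 41.  9.]]
[ 0.0906942   0.07600899 -0.04488259] [ 0.39028991  0.54600196 -0.24782331] [ 0.28742661  0.20713677 -0.13479278]
```

The furthest knob is about 44 mm from the corner now, in a chain along both walls. I'll repeat the cycle that gave a second-row knob and return earlier this time for a tighter pile.

>>> {"method": "step_arm", "body": {"series": [{"tx":0,"ty":0,"tz":0,"ax":0.13,"ay":0.18,"az":-0.08},{"tx":0,"ty":0,"tz":0,"ax":0.26,"ay":0.36,"az":-0.17},{"tx":0,"ty":0,"tz":0,"ax":0.39,"ay":0.55,"az":-0.25},{"tx":0,"ty":0,"tz":0,"ax":0.39,"ay":0.55,"az":-0.25},{"tx":0,"ty":0,"tz":0,"ax":0.39,"ay":0.55,"az":-0.25}]}}

```text
time_s: 20.95
position: [0.4751, -0.0671, 0.2517]
orientation: [[-0.674, 0.653, -0.345], [0.703, 0.423, -0.572], [-0.228, -0.628, -0.744]]
contact_force: [-0.2, -0.5, -2.3]
finger_gap: 0.0132
grasp_force: 59.6
```

```bash
python3 -c "
from kn import *
now(); knobs(); print(go(42,45),go(40,-15),go(40,0))"
```

```text
tilt 41.9 downhill az from tote x 19.9 [ 0.475 -0.067  0.252] [  9.7  36.  -40.5  95.3  39.5  98.8  -3.2] 0.0132082843065679 20.95
3952 23.906956
[[65.  5. 40.]
 [36. 51. 25.]
 [52. 41.  9.]
 [65. 25. 20.]
 [20. 50. 40.]]
[-0.29635671 -0.46923052  0.20959817] [-0.02930596  0.76084376 -0.2684621 ] [ 0.01265781  0.44058315 -0.15858087]
```

>>> {"method": "step_arm", "body": {"series": [{"tx":0,"ty":0,"tz":0,"ax":0.01,"ay":0.22,"az":-0.08},{"tx":0,"ty":0,"tz":0,"ax":0.0,"ay":0.5,"az":-0.18},{"tx":0,"ty":0,"tz":0,"ax":0.0,"ay":0.54,"az":-0.19},{"tx":0,"ty":0,"tz":0,"ax":0.0,"ay":0.54,"az":-0.19},{"tx":0,"ty":0,"tz":0,"ax":0.0,"ay":0.54,"az":-0.19}]}}

```text
time_s: 21.5
position: [0.4747, -0.066, 0.2521]
orientation: [[-0.614, 0.587, -0.528], [0.788, 0.498, -0.362], [0.05, -0.638, -0.768]]
contact_force: [-0.2, 0.5, -2.6]
finger_gap: 0.0131
grasp_force: 59.6
```

```bash
python3 -c "
from kn import *
now(); knobs(); print(go(42,45),go(40,-15))"
```

```text
tilt 39.8 downhill az from tote x -4.5 [ 0.475 -0.066  0.252] [ 15.8  40.  -41.8  86.3  30.2 104.4   7.2] 0.01314022232591212 21.5
4261 23.603867
[[22. 49. 38.]
 [65. 20. 25.]
 [41. 51. 20.]
 [65.  0. 45.]
 [55. 38.  9.]]
[-0.30458047 -1.02033274  0.36068028] [-0.03207732  0.22192995 -0.08001126]
```

>>> {"method": "step_arm", "body": {"series": [{"tx":0,"ty":0,"tz":0,"ax":-0.03,"ay":0.12,"az":-0.04},{"tx":0,"ty":0,"tz":0,"ax":-0.03,"ay":0.22,"az":-0.08},{"tx":0,"ty":0,"tz":0,"ax":-0.03,"ay":0.22,"az":-0.08}]}}

```text
time_s: 21.85
position: [0.4754, -0.0678, 0.2514]
orientation: [[-0.57, 0.572, -0.591], [0.805, 0.534, -0.259], [0.168, -0.623, -0.764]]
contact_force: [0.5, -1.0, -3.4]
finger_gap: 0.013
grasp_force: 59.6
```

```bash
python3 -c "
from kn import *
now(); knobs(); print(go(42,45),go(42,30))"
```

```text
tilt 40.2 downhill az from tote x -15.1 [ 0.475 -0.068  0.251] [ 18.5  41.9 -42.2  83.   26.3 106.5  10.8] 0.012965925161047089 21.85
4370 23.474382
[[65. -2. 47.]
 [42. 50. 19.]
 [23. 46. 37.]
 [65. 18. 27.]
 [56. 36.  9.]]
[-0.27929218 -1.25580626  0.40994719] [-0.06956616 -0.97571689  0.33104472]
```

>>> {"method": "step_arm", "body": {"series": [{"tx":0,"ty":0,"tz":0,"ax":-0.03,"ay":0.1,"az":-0.04},{"tx":0,"ty":0,"tz":0,"ax":-0.05,"ay":0.2,"az":-0.07},{"tx":0,"ty":0,"tz":0,"ax":-0.05,"ay":0.2,"az":-0.07}]}}

```text
time_s: 22.2
position: [0.4753, -0.0678, 0.2513]
orientation: [[-0.526, 0.568, -0.633], [0.807, 0.569, -0.16], [0.269, -0.595, -0.758]]
contact_force: [0.5, -1.0, -2.5]
finger_gap: 0.0135
grasp_force: 59.6
```

```bash
python3 -c "
from kn import *
now(); knobs(); print(go(42,45),go(42,30))"
```

```text
tilt 40.8 downhill az from tote x -24.4 [ 0.475 -0.068  0.251] [ 21.   43.4 -42.6  80.6  22.6 107.8  13.6] 0.013497070429180946 22.2
4135 23.335712
[[ 63.  30.  15.]
 [ 65. -10.  55.]
 [ 48.  44.  12.]
 [ 45.  13.  36.]
 [ 65.  10.  36.]]
[-0.23071675 -1.46396296  0.44827223] [-0.02006535 -1.17965823  0.38440781]
```

>>> {"method": "step_arm", "body": {"series": [{"tx":0,"ty":0,"tz":0,"ax":0,"ay":-0.25,"az":0.08},{"tx":0,"ty":0,"tz":0,"ax":-0.01,"ay":-0.5,"az":0.16},{"tx":0,"ty":0,"tz":0,"ax":-0.02,"ay":-0.75,"az":0.25},{"tx":0,"ty":0,"tz":0,"ax":-0.02,"ay":-1.0,"az":0.33},{"tx":0,"ty":0,"tz":0,"ax":-0.02,"ay":-1.0,"az":0.33}]}}

```text
time_s: 22.75
position: [0.474, -0.063, 0.2527]
orientation: [[-0.676, 0.675, -0.296], [0.694, 0.448, -0.564], [-0.248, -0.587, -0.771]]
contact_force: [0.9, 0.4, -2.1]
finger_gap: 0.0132
grasp_force: 59.6
```

```bash
python3 -c "
from kn import *
now(); knobs(); print(go(42,45),go(42,80))"
```

```text
tilt 39.6 downhill az from tote x 22.9 [ 0.474 -0.063  0.253] [  9.7  33.8 -40.4  97.2  39.6  95.4  -3.4] 0.01319244777861208 22.75
4113 23.793592
[[ 65.   6.  40.]
 [ 51.  41.  10.]
 [ 46.  -1.  48.]
 [ 65. -14.  59.]
 [ 65.  26.  19.]]
[-0.20093406 -0.44480938  0.18180237] [-0.90380276 -0.81761872  0.40279713]
```

>>> {"method": "step_arm", "body": {"series": [{"tx":0,"ty":0,"tz":0,"ax":-0.17,"ay":-0.22,"az":0.1},{"tx":0,"ty":0,"tz":0,"ax":-0.34,"ay":-0.44,"az":0.2},{"tx":0,"ty":0,"tz":0,"ax":-0.5,"ay":-0.65,"az":0.29},{"tx":0,"ty":0,"tz":0,"ax":-0.5,"ay":-0.65,"az":0.29},{"tx":0,"ty":0,"tz":0,"ax":-0.5,"ay":-0.65,"az":0.29},{"tx":0,"ty":0,"tz":0,"ax":-0.5,"ay":-0.65,"az":0.29}]}}

```text
time_s: 23.4
position: [0.4763, -0.0674, 0.2518]
orientation: [[-0.587, 0.802, 0.107], [0.567, 0.502, -0.652], [-0.577, -0.322, -0.75]]
contact_force: [0.6, 0.7, -2.8]
finger_gap: 0.0129
grasp_force: 59.6
```

```bash
python3 -c "
from kn import *
now(); knobs(); print(go(42,45),go(42,80),go(42,70))"
```

```text
tilt 41.4 downhill az from tote x 60.8 [ 0.476 -0.067  0.252] [  6.4  24.2 -40.5 115.6  54.   77.6 -23.6] 0.012888278384678016 23.4
4353 24.047295
[[63. 12. 33.]
 [61. 32. 13.]
 [39. 28. 27.]
 [46. 46. 14.]
 [65. -8. 53.]]
[ 0.28381154  0.1887117  -0.14483173] [-0.40226567 -0.16464047  0.14645662] [-0.18554458 -0.10746584  0.06448075]
```

>>> {"method": "step_arm", "body": {"series": [{"tx":0,"ty":0,"tz":0,"ax":-0.15,"ay":-0.07,"az":0.05},{"tx":0,"ty":0,"tz":0,"ax":-0.3,"ay":-0.14,"az":0.1},{"tx":0,"ty":0,"tz":0,"ax":-0.36,"ay":-0.15,"az":0.13},{"tx":0,"ty":0,"tz":0,"ax":-0.36,"ay":-0.15,"az":0.13},{"tx":0,"ty":0,"tz":0,"ax":-0.36,"ay":-0.15,"az":0.13}]}}

```text
time_s: 23.95
position: [0.476, -0.0672, 0.2518]
orientation: [[-0.517, 0.801, 0.304], [0.554, 0.583, -0.594], [-0.653, -0.139, -0.745]]
contact_force: [-0.2, 0.2, -3.2]
finger_gap: 0.0132
grasp_force: 59.6
```

```bash
python3 -c "
from kn import *
now(); knobs(); print(go(42,45),go(42,80))"
```

```text
tilt 41.9 downhill az from tote x 78.0 [ 0.476 -0.067  0.252] [  8.2  18.5 -41.5 124.9  62.1  65.9 -33.4] 0.0132212047143949 23.95
4413 24.075418
[[65.  0. 45.]
 [54. 39.  9.]
 [40. 51. 21.]
 [34. 33. 29.]
 [61. 20. 25.]]
[ 0.64579116  0.34553821 -0.26581172] [-0.04041918 -0.01248096  0.01935681]
```

Tight pile now (9–29 mm, last one at 45 mm). Bringing the cut-off corner lowest again.

>>> {"method": "step_arm", "body": {"series": [{"tx":0,"ty":0,"tz":0,"ax":0.1,"ay":0.05,"az":-0.04},{"tx":0,"ty":0,"tz":0,"ax":0.2,"ay":0.1,"az":-0.08},{"tx":0,"ty":0,"tz":0,"ax":0.3,"ay":0.16,"az":-0.12},{"tx":0,"ty":0,"tz":0,"ax":0.4,"ay":0.21,"az":-0.16},{"tx":0,"ty":0,"tz":0,"ax":0.5,"ay":0.27,"az":-0.2},{"tx":0,"ty":0,"tz":0,"ax":0.61,"ay":0.32,"az":-0.25},{"tx":0,"ty":0,"tz":0,"ax":0.61,"ay":0.32,"az":-0.25},{"tx":0,"ty":0,"tz":0,"ax":0.61,"ay":0.32,"az":-0.25},{"tx":0,"ty":0,"tz":0,"ax":0.61,"ay":0.32,"az":-0.25},{"tx":0,"ty":0,"tz":0,"ax":0.61,"ay":0.32,"az":-0.25},{"tx":0,"ty":0,"tz":0,"ax":0.61,"ay":0.32,"az":-0.25}]}}

```text
time_s: 25.1
position: [0.4751, -0.0669, 0.2521]
orientation: [[-0.643, 0.765, -0.045], [0.59, 0.457, -0.665], [-0.489, -0.454, -0.745]]
contact_force: [0.2, 1.4, -2.1]
finger_gap: 0.0132
grasp_force: 59.6
```

```bash
python3 -c "
from kn import *
now(); knobs(); knobs(); s=read_state(); print(abs(s['joint_vel']).max(),s['contact_force'])"
```

```text
tilt 41.8 downhill az from tote x 47.1 [ 0.475 -0.067  0.252] [  5.9  28.2 -39.6 108.8  48.9  85.5 -16.3] 0.013156420102297412 25.1
4385 24.056877
[[40. 51. 21.]
 [65. 21. 24.]
 [35. 33. 28.]
 [65.  1. 44.]
 [55. 38.  9.]]
4355 24.039637
[[40. 51. 21.]
 [65.  1. 44.]
 [55. 38.  9.]
 [35. 33. 27.]
 [65. 22. 24.]]
0.22307333078381397 [ 0.21595775  0.47606129 -2.0989493 ]
```

```bash
python3 -c "
from station import *
print(hand_in())"
```

```text
the job is handed in; nothing more can be done
None
```

The stray knob is in the tote, and I handed in with the tote held still, its underside about 0.2 m above the bench, tilted about 42° with the cut-off corner lowest; all five knobs are piled there, within 9–44 mm of the corner, and I moved nothing else.

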